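# Lock a gauge block in a cam clamp

### The arm

A 7-joint arm with a two-finger parallel gripper is mounted at the origin on a cart in front of the work surface, level with it; the furniture and walls round the work are solid. World frame = base frame: x ahead of the robot, y to its left, z up, the work surface at z = 0. Lengths are in m, angles in rad, forces in N, time in s.
With the tool pointing down it reaches from about 0.35 to 0.9 m from the base axis. Payload 8.1 kg.
Tool frame: the origin (TCP) lies between the finger pads; the fingertips stand ahead of it and the grasp point (between the pads) is the TCP (arm.nose_length is the z of the fingertips in the tool frame, in m); z points along the fingers, y is the line along which they close (so a half turn about z gives the same grasp; the last joint's range is limited). The gripper opens to 92 mm and grips with 3 to 60 N. Pads are 19 mm wide; open, the fingers measure 130 mm over their backs; the gripper's body (75 mm by 190 mm) begins 47 mm behind the grasp point.
Start: joints at [-1.321, 0.434, 0.025, 1.573, -0.012, 1.134, -0.075], TCP at [0.216, 0.587, 0.246] pointing down, gripper open.
Joint ranges: [-2.62, 2.62], [-0.44, 2.09], [-1.27, 1.32], [0.08, 2.57], [-1.32, 4.46], [0.12, 2], [-2.74, 2.74]. Speed limits (rad/s): [2.22, 2.22, 3.01, 3.01, 3.14, 3.14, 3.14].

### API

Orientations are given as a rotation vector (axis times angle).
In Python, from cell import sensors, optics, arm gives the robot as it stands.
- The arm moves only by the tool arm_command, never from a script. Its argument "deltas" is one flat list of numbers, 7 for each row, row after row: the turn, a rotation vector about the world's x, y, z as a fraction of full scale, then the shift along the world's x, y, z as a fraction of full scale, then the finger opening in mm, from 0 to 91.8. In form: [wx, wy, wz, dx, dy, dz, fingers, wx, wy, wz, dx, dy, dz, fingers, ...]. A call has 1 to 20 rows; each row is the pose to reach, as a shift and turn from the pose commanded when the call began; what a row does not reach only later rows make up. Full scale, the value 1, is 1 m for a shift and 90 degrees for a turn. A row lasts 1/10 s, in which the tool goes at most 50 mm and 8.59 degrees, less where a joint would pass 70% of its speed; a pose out of reach is approached as far as the arm can. A call with a number of a shift or a turn outside -1 to 1 is refused whole. A call with a gripper value outside its range is refused whole. The fingers move at their own pace and stop on an object; "force" is the grip in N (left out, the last holds). Time passes only in rows, so rows that repeat a pose let the fingers close. It gives the time, the measured TCP pose, the force, the opening and the grip force at its end, in the units of the state.
- sensors.observe(): the state, without advancing time (a new reading comes with each control period).
- optics.get_image(name): name is "side" or "top"; returns the picture (420x560x3 uint8, blue, green, red); there is no depth.
- optics.calibration(name): a dict with "camera_matrix" (3x3 intrinsics, pixels), "rvec" (rotation vector, rad) and "tvec" (3), from world to camera coordinates, as OpenCV has them. Camera axes: x right, y down, z forward; pixel columns grow to the right and rows downward; lengths in m; the calibration is good to about 2 mm. A picture is of the moment at which its call begins. calibration takes no time and is no camera call.
- arm.sign_off(): hands the job in; it is judged then, once.
The state is a dict: "clock": time; "joints": joint angles; "dq": joint speeds; "joint_efforts": joint torques, N m; "position": TCP position; "ee_rot": TCP orientation; "force": force on the tool from outside, world axes, zero at the start; "ft_torque": the same for the moment, N m; "width": opening from 0.0 (shut) to 1.0 (fully open); "gripper_force": force on a finger pad.
Only numpy, scipy, OpenCV 4.12 (cv2) and the standard library are available. Lean on these libraries where they do the work, as an engineer would, in place of code of your own. Each camera call takes 0.05 s, during which the arm holds its last target. There are 200 camera calls.

### The job

Clamp the steel gauge block in the fixture, by pushing only: first, with the lever still open, push the block along the fence until its end meets the end stop, then push the red-knobbed lever clockwise until the brass cam holds the block tight against the fence. Do not lift or tip the block, leave the tools and parts around the fixture where they are, and leave the lever locked when you move away.

Things in the scene. Friction and masses are not known exactly. Their poses are not given: they have to be found in the camera images.
- fixture: clamping fixture: flat aluminium bed 170 (x) x 190 (y) x 12 mm, screwed down on a low plywood riser (455 x 515 mm, top 130 mm above the cabinet), so it never moves under load. Origin: centre of its underside, on the riser's top; z up. All positions below marked (fixture) are in mm in this frame. The block lies on the bed (top at z = 12).
- fence (a point): dark steel bar on the bed, 14 (x) x 135 (y) x 14 mm, top at z = 26 (fixture). This point: middle of the lower edge of its face towards the cam, at (55, 22.5, 12) (fixture). Its face towards the cam is the plane x = 55 (fixture); it runs along y, parallel to the fixture's y axis.
- end_stop (a point): short dark steel bar at the fence's -y end, 22 (x) x 14 (y) x 14 mm, top at z = 26 (fixture). This point: lower edge of its face towards the block, at (43, -30, 12) (fixture). That face towards the block is the plane y = -30 (fixture).
- block: loose steel gauge block, 24 (x) x 60 (y) x 24 mm, 0.2 to 0.4 kg, lying on the bed with its long side along the fence. Origin: centre of its underside. Against fence and end stop its origin is at (43, 0, 12) (fixture). It starts up to 3 mm from the fence and 20 to 45 mm short of the stop, on the +y side; push its +y end towards -y.
- lever_angle (a joint): angle of the clamp lever in rad, 0 = fully open, grows as the lever turns clockwise seen from above; stop at 2.09. At 0 the lever points along the fixture's -y, at 1.57 along -x. The cam first meets a block lying against the fence at about 1.75; from there it clamps, and stays where it is left by its own friction. The hinge has no spring; turning it freely needs about 1 N at the knob, and pushing at 75 mm radius with about 10 N locks it.
- cam_lever: the clamp lever with the brass eccentric disc (the cam) fixed under it: disc 50 mm across, 14 mm thick, z = 16 to 30 (fixture), its centre 12 mm off the hinge axis. Origin: on the lever's hinge axis, at (-3.2, 0, 12) (fixture).
- lever_knob (a point): the lever's axis at its outer end, on the knob's axis, 105 mm from the hinge axis, at z = 42 (fixture). The lever is a straight square steel bar 12 mm wide and 12 mm high (z = 36 to 48), running from the hinge axis to this point; there a red knob, 22 mm across, stands on it, top at z = 75.
- screwdriver: bystander: screwdriver with red handle, 24 x 190 x 22 mm, lying on the riser on the fixture's +y side. Origin: centre of its underside.
- hex_wrench: bystander: grey hex key, 28 x 87 x 7 mm, lying on the fixture's -y side. Origin: centre of its underside.
- clamp_part: bystander: orange block of a spare clamp, 30 x 70 x 38 mm, standing behind the fence. Origin: centre of its underside.
- ring_bolt: bystander: small grey eye bolt, 22 x 56 x 6 mm, lying on the riser near the fixture's far right corner. Origin: centre of its underside.
- desk_lamp: fixed black desk lamp, 593 mm high, standing on the cabinet to the right of the riser; its thin arm rises from the base to the head. Do not run the arm into it: coming from the right, pass on its near side. Origin: middle of its footprint, on the cabinet top.

How it is judged:
By the outcome, as a careful person would: the job done as asked, in the order asked, and still so for the second after the job is handed in, with the robot touching nothing.
It also fails if it takes over 54 s, if anything falls off the work surface, if the arm or the gripper's body presses on something with over 40 N, if the wrist force passes 120 N, or if a joint passes its speed limit or range.

## Working session

There is one attempt and no reset: what is moved stays moved. The work goes in short steps, Python scripts to look and compute and a tool call to move; the robot and the scene stay as the last step left them, time stands still between calls to the robot, and variables do not carry over. Pictures are saved under pics/ and viewed, at most 10 in all, crops included, and the job is handed in when it is done.

Besides the shell and the picture viewer there is one more tool, called after ">>>" by a JSON object that holds its "op" and its "data", one argument or row to a line. arm_command: Moves the arm, as the interface text tells. Its arguments: {"type":"object","properties":{"deltas":{"type":"array","items":{"type":"number"}},"force":{"type":"number"}},"required":["deltas"]}

```bash
mkdir -p pics; python3 - <<'E'
from cell import sensors, optics, arm
import cv2
s=sensors.observe(); print(s, arm.nose_length)
for n in("side","top"):
    cv2.imwrite(f"pics/{n}0.png",optics.get_image(n)); c=optics.calibration(n); print(n,c)
E
```

```text
{'clock': 0.0, 'joints': array([-1.32060825,  0.43525332,  0.02499107,  1.57408258, -0.011593  ,
        1.13400624, -0.07506261]), 'dq': array([-2.61705129e-04,  4.34182546e-04, -1.56808444e-03,  7.90556683e-05,
       -4.18819621e-04, -2.02114706e-03, -2.85448611e-05]), 'joint_efforts': array([-6.76678465e-04, -6.67836714e+01,  9.84747335e-01, -3.14476955e+01,
       -6.05614996e-02,  4.23360046e-02,  1.24951025e-04]), 'position': array([0.21584489, 0.58603628, 0.24493194]), 'ee_rot': array([-5.51337880e-01, -3.09270964e+00,  2.51293566e-03]), 'force': array([-0.84036277,  0.67532498,  0.56300501]), 'ft_torque': array([-0.01174838,  0.02946851, -0.05275951]), 'gripper_force': 0.0, 'width': 0.9967301640939455} 0.019
side {'camera_matrix': array([[525.70467393,   0.        , 282.38423724],
       [  0.        , 525.70467393, 213.7965125 ],
       [  0.        ,   0.        ,   1.        ]]), 'rvec': array([ 0.21492008, -2.73549591,  1.40641668]), 'tvec': array([0.58265925, 0.17821207, 1.48623037])}
top {'camera_matrix': array([[435.23207816,   0.        , 279.567629  ],
       [  0.        , 435.23207816, 203.73224556],
       [  0.        ,   0.        ,   1.        ]]), 'rvec': array([ 2.11348088, -2.13838121,  0.23695827]), 'tvec': array([-0.0287447 ,  0.61268737,  1.05266719])}
```

View pics/side0.png

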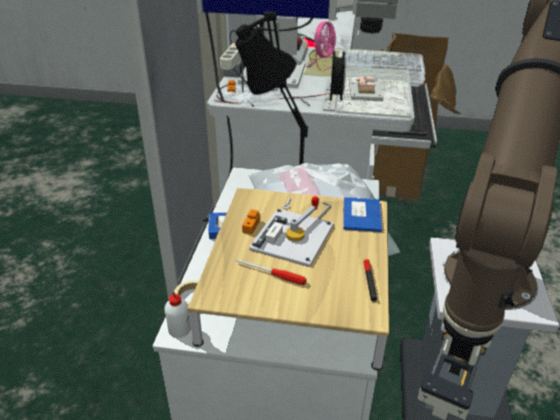

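View pics/top0.png

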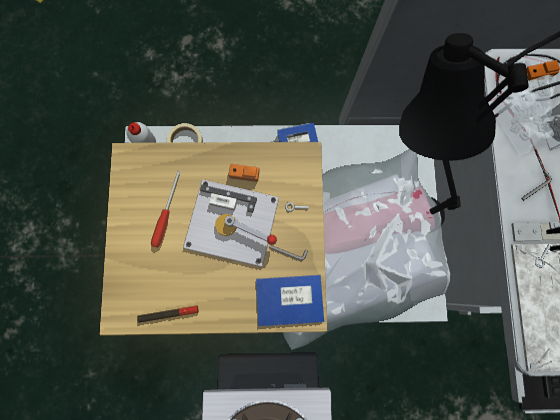

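The side view shows the fixture at about (293,235) and the lever knob at (315,201). In the top view the fixture is at (232,222), the knob at (272,239), the block near (222,201) and the end stop near (250,207). Next I'll enlarge both.

```bash
cat > h.py <<'E'
import numpy as np, cv2
from cell import sensors, optics, arm
def ray(n,uv):
    c=optics.calibration(n); R=cv2.Rodrigues(c["rvec"])[0]; t=c["tvec"]
    d=R.T@np.linalg.inv(c["camera_matrix"])@np.array([*uv,1.]); return -R.T@t,d
def onz(n,uv,z):
    o,d=ray(n,uv); return o+d*(z-o[2])/d[2]
def two(a,b):
    (o1,d1),(o2,d2)=ray("top",a),ray("side",b)
    s=np.linalg.lstsq(np.c_[d1,-d2],o2-o1,rcond=None)[0]; p,q=o1+s[0]*d1,o2+s[1]*d2
    return (p+q)/2,np.linalg.norm(p-q)
def proj(n,P):
    c=optics.calibration(n); return cv2.projectPoints(np.float64(P).reshape(-1,3),c["rvec"],c["tvec"],c["camera_matrix"],None)[0][:,0]
E
python3 - <<'E'
from h import *
t=cv2.imread("pics/top0.png"); s=cv2.imread("pics/side0.png")
cv2.imwrite("pics/topc.png",cv2.resize(t[165:275,175:315],None,fx=5.4,fy=5.4,interpolation=cv2.INTER_CUBIC))
cv2.imwrite("pics/sidec.png",cv2.resize(s[185:275,235:350],None,fx=6.5,fy=6.5,interpolation=cv2.INTER_CUBIC))
# riser check
for z in(0,.13): print(z,[onz("top",p,z).round(3) for p in((113,143),(322,142),(327,331),(101,334))])
for n,im in(("top",t),("side",s)):
    hsv=cv2.cvtColor(im,cv2.COLOR_BGR2HSV); m=cv2.inRange(hsv,(0,150,90),(6,255,255))|cv2.inRange(hsv,(174,150,90),(180,255,255))
    k,l,st,c=cv2.connectedComponentsWithStats(m); print(n,[(st[i,4],c[i].round(1)) for i in range(1,k) if st[i,4]>8])
E
```

```text
0 [array([0.8 , 0.42, 0.  ]), array([ 0.8  , -0.158,  0.   ]), array([ 0.291, -0.154,  0.   ]), array([0.293, 0.419, 0.   ])]
0.13 [array([0.754, 0.372, 0.13 ]), array([ 0.754, -0.142,  0.13 ]), array([ 0.303, -0.138,  0.13 ]), array([0.304, 0.371, 0.13 ])]
top [(np.int32(9), array([496.,  77.])), (np.int32(93), array([133.6, 127.3])), (np.int32(332), array([160. , 228.4])), (np.int32(62), array([271.6, 239. ])), (np.int32(121), array([188.1, 310.2]))]
side [(np.int32(9), array([298.7,  40.6])), (np.int32(32), array([309.3,  42.3])), (np.int32(53), array([314.7, 200.8])), (np.int32(55), array([366.8, 265. ])), (np.int32(265), array([288.6, 276.2])), (np.int32(107), array([174.7, 299. ]))]
```

View pics/topc.png

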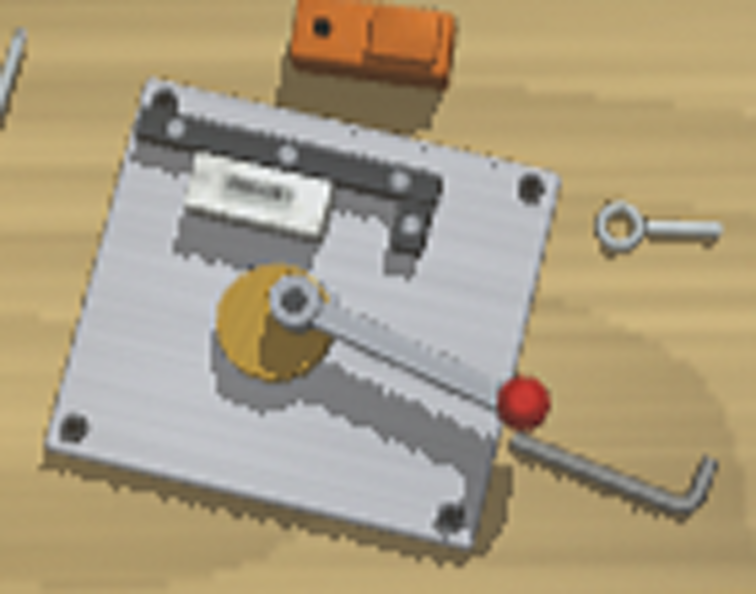

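View pics/sidec.png

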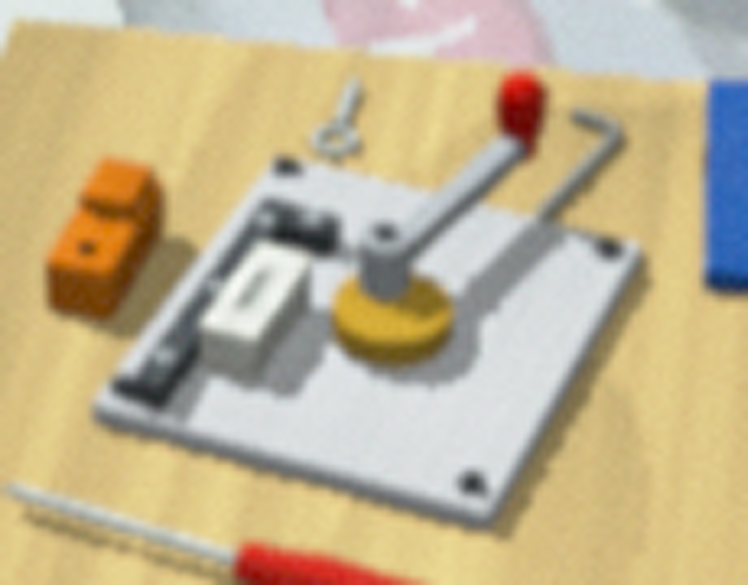

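The fixture is seen sharply in both crops. In topc the bed corners are at (147,80), (560,178), (470,543) and (50,440), the block top at about (188..330,155..240), the knob at (523,403) and the hub at (294,300). The lever is fully open and the hex key lies partly under the knob.

```bash
cat >> h.py <<'E'
def T(p): return (p[0]+.5)/5.4-.5+175,(p[1]+.5)/5.4-.5+165
def S(p): return (p[0]+.5)/6.5-.5+235,(p[1]+.5)/6.5-.5+185
E
python3 - <<'E'
from h import *
F=np.array([[85,95],[85,-95],[-85,-95],[-85,95]])/1e3
def fit(F,W):
    cf,cw=F.mean(0),W.mean(0); H=(F-cf).T@(W-cw); a=np.arctan2(H[0,1]-H[1,0],H[0,0]+H[1,1])
    R=np.array([[np.cos(a),-np.sin(a)],[np.sin(a),np.cos(a)]]); t=cw-R@cf
    return a,t,R,np.linalg.norm(F@R.T+t-W,axis=1)*1e3
A=np.array([onz("top",T(p),.142)[:2] for p in((147,80),(560,178),(470,543),(50,438))])
B=np.array([onz("side",S(p),.142)[:2] for p in((100,402),(278,155),(643,245),(490,512))])
for W in(A,B): a,t,R,e=fit(F,W); print(a,t.round(4),e.round(1))
B=B[[0,1,2,3]]
a,t,R,e=fit(np.r_[F,F],np.r_[A,B]); print("all",a,t,e.round(1)); np.savez("fx.npz",a=a,t=t,R=R)
fx=lambda P:((np.asarray(P)[:2]-t)@R*1e3).round(1)
k=two((271.6,239),(314.7,200.8)); print("knob",k,fx(k[0]))
print("hub top",[fx(onz(n,p,.178+.002)) for n,p in(("top",T((294,300))),("side",S((386,235))))])
print("block top", [fx(onz("top",T(p),.166)) for p in((197,153),(332,182),(322,226),(184,204))])
print("block side",[fx(onz("side",S(p),.166)) for p in((200,327),(262,245),(312,262),(252,343))])
print("stop face top",fx(onz("top",T((397,210)),.156)),fx(onz("top",T((390,245)),.156)))
print("fence face",fx(onz("top",T((200,150)),.156)),fx(onz("top",T((395,198)),.156)))
w=lambda x,y:(R@np.array([x,y])/1e3+t).round(4)
for n,p in dict(block=(43,30),hinge=(-3.2,0),knob=(-3.2,-105)).items(): print(n,w(*p))
E
```

```text
-0.24766631930674765 [0.5548 0.0796] [3.3 3.6 3.1 4.7]
-0.2411849205283846 [0.5511 0.0776] [3.4 2.1 2.  2.3]
all -0.24441299346432957 [0.55298342 0.07860744] [1.5 3.2 5.1 5.9 5.5 2.2 0.1 2.8]
knob (array([ 0.50511427, -0.01405039,  0.19319271]), np.float64(0.0020355698961104646)) [ -24.  -101.5]
hub top [array([-2.1,  2.6]), array([-0.5, -9.8])]
block top [array([52.1, 61. ]), array([53.3,  1.5]), array([33.6,  0.9]), array([29.2, 60.6])]
block side [array([51.3, 59.5]), array([50.4, -0.7]), array([27. ,  1.8]), array([28.3, 60.7])]
stop face top [ 49.7 -27.6] [ 34.  -28.4]
fence face [55.6 61.9] [ 54.6 -25.5]
block [0.602  0.0973]
hinge [0.5499 0.0794]
knob [ 0.5245 -0.0225]
```

```bash
cat >> h.py <<'E'
f=np.load("fx.npz") if __import__("os").path.exists("fx.npz") else None
from scipy.spatial.transform import Rotation as Ro
def toolang(s):
    y=Ro.from_rotvec(s["ee_rot"]).as_matrix(); return np.degrees(np.arctan2(y[1,1],y[0,1])),y[:,2]
def goal(x,y,tipz): # fixture mm -> world TCP
    return np.r_[f["R"]@np.array([x,y])/1e3+f["t"],.13+tipz/1e3+arm.nose_length]
E
python3 - <<'E'
from h import *
s=sensors.observe(); print(toolang(s),np.degrees(f["a"])); c=np.array([.216,.587,.246])
for p in((40,97,90),(40,97,18),(40,49,18)): print(p,goal(*p).round(4),(goal(*p)-c).round(4))
E
```

```text
(np.float64(69.7860899093595), array([-3.48364566e-04, -1.36698946e-03, -9.99999005e-01])) -14.003832983664658
(40, 97, 90) [0.6153 0.163  0.239 ] [ 0.3993 -0.424  -0.007 ]
(40, 97, 18) [0.6153 0.163  0.167 ] [ 0.3993 -0.424  -0.079 ]
(40, 49, 18) [0.6037 0.1165 0.167 ] [ 0.3877 -0.4705 -0.079 ]
```

>>> {"op": "arm_command", "data": {
  "deltas": [0,0,0.01,0.015,-0.016,0,60,0,0,0.02,0.04,-0.042,0,0,0,0,0.03,0.065,-0.069,0,0,0,0,0.04,0.09,-0.096,0,0,0,0,0.05,0.115,-0.122,0,0,0,0,0.06,0.14,-0.149,0,0,0,0,0.069,0.165,-0.175,0,0,0,0,0.069,0.19,-0.202,0,0,0,0,0.069,0.215,-0.228,0,0,0,0,0.069,0.24,-0.255,0,0,0,0,0.069,0.265,-0.281,0,0,0,0,0.069,0.29,-0.308,0,0,0,0,0.069,0.315,-0.334,0,0,0,0,0.069,0.34,-0.361,0,0,0,0,0.069,0.365,-0.388,0,0,0,0,0.069,0.39,-0.414,0,0,0,0,0.069,0.399,-0.424,-0.007,0,0,0,0.069,0.399,-0.424,-0.007,0,0,0,0.069,0.399,-0.424,-0.007,0]
}}

```text
clock: 2.0
position: [0.614, 0.1636, 0.2381]
ee_rot: [-0.382, -3.116, -0.0]
force: [-0.1, 0.9, 0.1]
width: 0.003
gripper_force: 0.0
```

```bash
python3 - <<'E'
from h import *
s=optics.get_image("side"); t=optics.get_image("top")
a=cv2.resize(s[150:290,225:365],(560,560),interpolation=cv2.INTER_CUBIC)
cv2.imwrite("pics/s1.png",a)
E
```

```text
(no output)
```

View pics/s1.png

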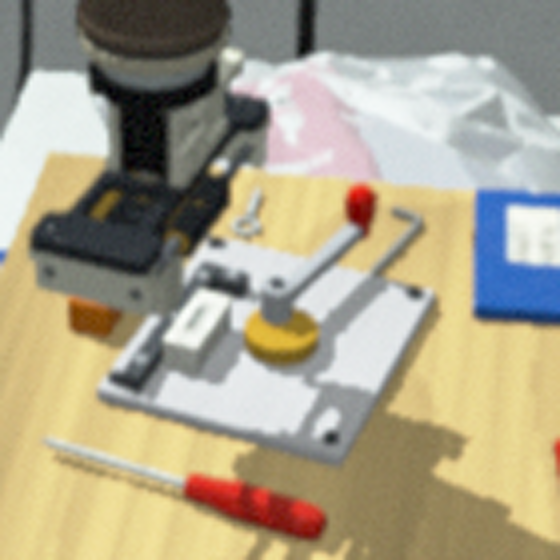

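The gripper body is at (110,250) in this view, over the fence's +y end. The block at (197,330) is untouched and the lever is open. Now I'll descend.

>>> {"op": "arm_command", "data": {
  "deltas": [0,0,0,0,0,-0.015,0,0,0,0,0,0,-0.03,0,0,0,0,0,0,-0.045,0,0,0,0,0,0,-0.058,0,0,0,0,0,0,-0.066,0,0,0,0,0,0,-0.071,0,0,0,0,0,0,-0.071,0,0,0,0,0,0,-0.071,0]
}}

```text
clock: 2.9
position: [0.6152, 0.1626, 0.1682]
ee_rot: [0.383, 3.118, 0.001]
force: [0.4, -0.2, -0.0]
width: 0.004
gripper_force: 0.0
```

```bash
python3 - <<'E'
from h import *
s=optics.get_image("top")
cv2.imwrite("pics/t2.png",cv2.resize(s[165:275,175:315],None,fx=5.4,fy=5.4,interpolation=cv2.INTER_CUBIC))
o=sensors.observe();print(o["position"],o["force"])
E
```

```text
[0.61537296 0.16263803 0.16839172] [ 0.10202242 -1.09241485  0.3581811 ]
```

View pics/t2.png

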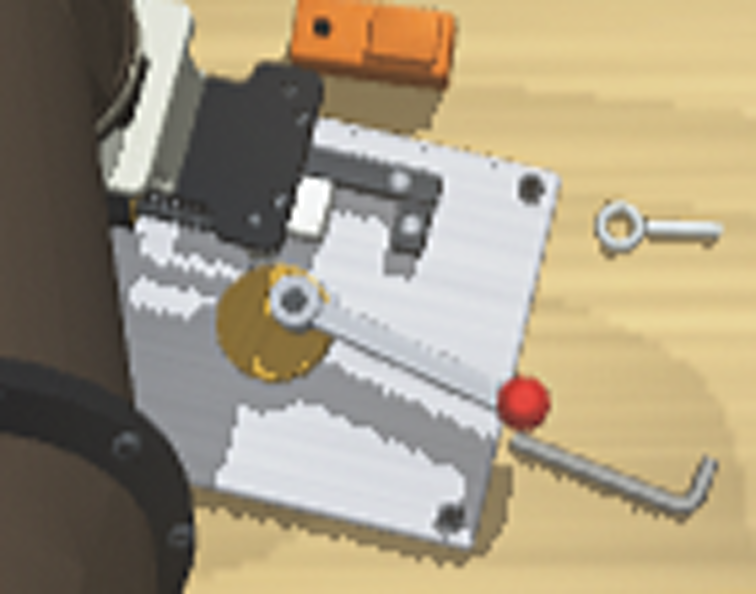

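The gripper is beside the block's +y end and clear of the cam and lever. The block's stop-side end is at (328,208) and the end stop at (408,230). Now I'll push.

>>> {"op": "arm_command", "data": {
  "deltas": [0,0,0,-0.001,-0.004,0,0,0,0,0,-0.0019,-0.0078,0,0,0,0,0,-0.0029,-0.0116,0,0,0,0,0,-0.0039,-0.0155,0,0,0,0,0,-0.0048,-0.0194,0,0,0,0,0,-0.0058,-0.0233,0,0,0,0,0,-0.0068,-0.0272,0,0,0,0,0,-0.0077,-0.031,0,0,0,0,0,-0.0087,-0.035,0,0,0,0,0,-0.0097,-0.0388,0,0,0,0,0,-0.0097,-0.0388,0,0,0,0,0,-0.0097,-0.0388,0,0]
}}

```text
clock: 4.15
position: [0.6051, 0.1232, 0.1677]
ee_rot: [-0.384, -3.118, 0.001]
force: [0.8, -0.2, -0.8]
width: 0.006
gripper_force: 0.0
```

```bash
cat > m.py <<'E'
from h import *
import sys
s=optics.get_image("top"); o=sensors.observe();print(o["position"],o["force"], ((o["position"][:2]-f["t"])@f["R"]*1e3).round(1))
c=s[165:275,175:315]; cv2.imwrite("pics/%s.png"%sys.argv[1],cv2.resize(c,None,fx=5.4,fy=5.4,interpolation=cv2.INTER_CUBIC))
m=(c.min(2)>205).astype(np.uint8); k,l,st,ce=cv2.connectedComponentsWithStats(m)
for i in range(1,k):
    if st[i,4]>15:
        P=np.argwhere(l==i)[:,::-1]+[175,165]; q=np.array([(onz("top",p,.166)[:2]-f["t"])@f["R"]*1e3 for p in P]); print(st[i,4],np.percentile(q,[2,98],axis=0).round(1))
E
python3 m.py t3
```

```text
[0.60515811 0.12330356 0.16762889] [-0.0263798  -0.40414326 -0.17985588] [39.8 56. ]
187 [[ 35.3  32.3]
 [113.1  51.6]]
852 [[ -7.7 -90.6]
 [ 77.6 -28.8]]
19 [[  67.5 -162.2]
 [  73.  -136.3]]
106 [[-35.4 -90.3]
 [-18.2 -25.6]]
350 [[-82.1 -80.2]
 [-47.5 -26.3]]
```

>>> {"op": "arm_command", "data": {
  "deltas": [0,0,0,-0.0007,-0.0029,0,0,0,0,0,-0.0012,-0.0048,0,0,0,0,0,-0.0012,-0.0048,0,0]
}}

```text
clock: 4.5
position: [0.604, 0.1186, 0.1677]
ee_rot: [-0.384, -3.118, 0.0]
force: [0.2, 0.6, -0.5]
width: 0.006
gripper_force: 0.1
```

```bash
python3 m.py t4
```

```text
[0.60398779 0.11858404 0.16771453] [-0.63785871  0.54947538  0.1605138 ] [39.8 51.1]
182 [[ 36.5  26.7]
 [113.5  47.1]]
824 [[ -7.9 -90.6]
 [ 77.5 -33.5]]
18 [[  67.5 -162.3]
 [  73.  -136.2]]
97 [[-35.5 -90.3]
 [-19.8 -31.1]]
318 [[-82.1 -80.6]
 [-48.  -30.2]]
```

View pics/t4.png

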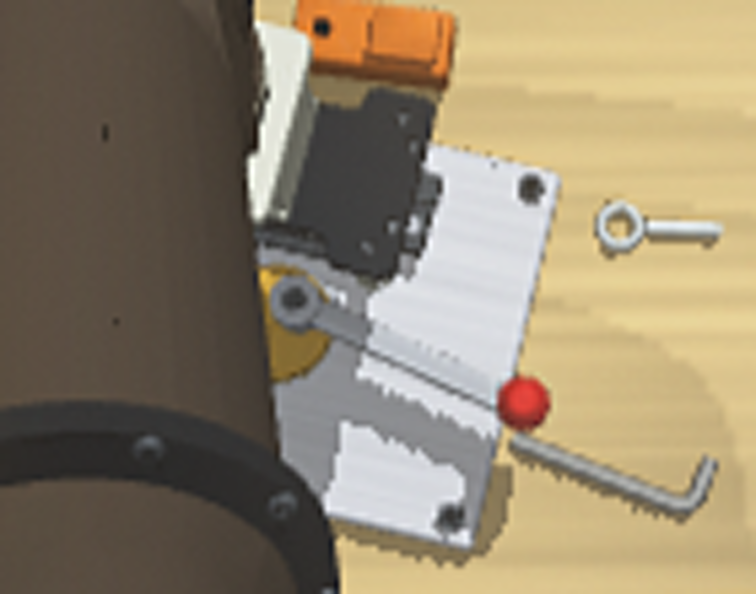

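The arm now hides the block and only the lever, end stop edge (420,190) and knob show, all undisturbed. I'll continue by force in small steps.

>>> {"op": "arm_command", "data": {
  "deltas": [0,0,0,-0.0005,-0.0019,0,0,0,0,0,-0.0005,-0.0019,0,0,0,0,0,-0.0005,-0.0019,0,0]
}}

```text
clock: 4.85
position: [0.6035, 0.1168, 0.1677]
ee_rot: [-0.383, -3.118, 0.0]
force: [0.7, 0.4, -0.5]
width: 0.005
gripper_force: 0.2
```

>>> {"op": "arm_command", "data": {
  "deltas": [0,0,0,-0.0005,-0.0019,0,0,0,0,0,-0.0005,-0.0019,0,0,0,0,0,-0.0005,-0.0019,0,0]
}}

```text
clock: 5.15
position: [0.6031, 0.1151, 0.1678]
ee_rot: [0.383, 3.118, 0.0]
force: [-0.2, 2.0, -0.5]
width: 0.006
gripper_force: 0.6
```

>>> {"op": "arm_command", "data": {
  "deltas": [0,0,0,-0.0005,-0.0019,0,0,0,0,0,-0.0005,-0.0019,0,0,0,0,0,-0.0005,-0.0019,0,0]
}}

```text
clock: 5.45
position: [0.6029, 0.1149, 0.1681]
ee_rot: [0.381, 3.117, 0.003]
force: [1.3, 5.9, 0.3]
width: 0.004
gripper_force: 2.9
```

>>> {"op": "arm_command", "data": {
  "deltas": [0,0,0,-0.0005,-0.0019,0,0,0,0,0,-0.0005,-0.0019,0,0,0,0,0,-0.0005,-0.0019,0,0]
}}

```text
clock: 5.75
position: [0.6028, 0.1148, 0.1684]
ee_rot: [0.379, 3.117, 0.007]
force: [2.5, 9.3, 1.1]
width: 0.005
gripper_force: 5.1
```

The block has met the end stop: motion stopped and the force rose to 9.6 N. Next I'll retreat, lift and move over beside the lever.

>>> {"op": "arm_command", "data": {
  "deltas": [0,0,0,0.0024,0.0097,0,0,0,0,0,0.0048,0.0194,0,0,0,0,0,0.0048,0.0194,0,0,0,0,0,0.0048,0.0194,0.02,0,0,0,0,0.0048,0.0194,0.045,0,0,0,0,0.0048,0.0194,0.07,0,0,0,0,0.0048,0.0194,0.09,0,0,0,-0.03,-0.01,-0.008,0.09,0,0,0,-0.06,-0.025,-0.036,0.09,0,0,0,-0.09,-0.04,-0.065,0.09,0,0,0,-0.12,-0.053,-0.09,0.09,0,0,0,-0.128,-0.0607,-0.106,0.09,0,0,0,-0.128,-0.0607,-0.106,0.09,0,0,0,-0.128,-0.0607,-0.106,0.09,0]
}}

```text
clock: 7.15
position: [0.5417, 0.0058, 0.2579]
ee_rot: [0.693, 3.064, 0.001]
force: [0.1, 0.7, -1.0]
width: 0.005
gripper_force: 0.0
```

```bash
python3 - <<'E'
from h import *
s=optics.get_image("side"); cv2.imwrite("pics/s5.png",cv2.resize(s[165:285,235:365],None,fx=4.6,fy=4.6,interpolation=cv2.INTER_CUBIC))
t=optics.get_image("top"); cv2.imwrite("pics/t5.png",t)
o=sensors.observe(); print(o["position"],o["force"],toolang(o)[0],o["joints"].round(2),((o["position"][:2]-f["t"])@f["R"]*1e3).round(1))
E
```

```text
[0.54189581 0.00671515 0.25761695] [-0.83610425  0.73002664  0.05235465] 64.60795461452456 [-0.31  0.29  0.26  1.78 -0.08  1.09  1.1 ] [  6.6 -72.4]
```

View pics/s5.png

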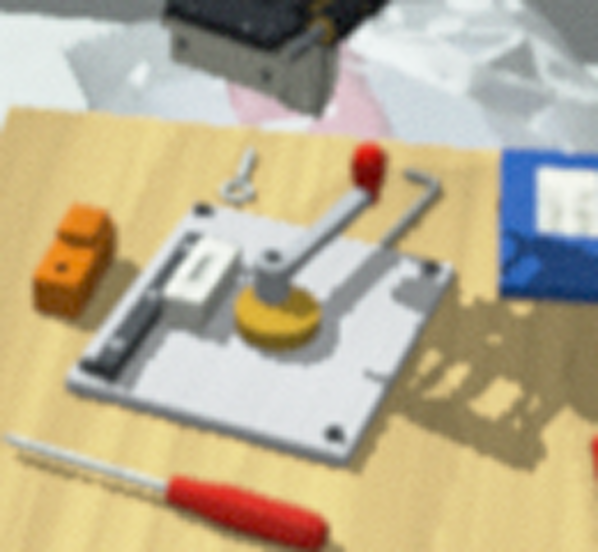

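The block's top is now at (170..241, 236..305), with its far end at the stop and lying along the fence. The lever is still open and the bystanders are in place. I'll check the block numerically and work out the lever arc.

```bash
python3 - <<'E'
from h import *
Q=lambda p:((p[0]+.5)/4.6-.5+235,(p[1]+.5)/4.6-.5+165)
fx=lambda w:((w[:2]-f["t"])@f["R"]*1e3).round(1)
print([fx(onz("side",Q(p),.166)) for p in((170,285),(205,236),(241,252),(205,307))])
s=cv2.imread("pics/t5.png")
c0=np.array([.5414,.0052,.187])
for th in (.2,.4,.6,.8,1,1.2,1.4,1.5,1.6,1.7,1.8,1.9,2.0,2.1):
    u=np.array([-np.sin(th),-np.cos(th)]);n=np.array([np.cos(th),-np.sin(th)])
    p=np.array([-3.2,0])+70*u+15.5*n; print(th,(goal(*p,38)-c0).round(4),"turn",round(-np.degrees(th-.2)/90,3))
E
```

```text
[array([50.9, 20.3]), array([ 51.2, -32.1]), array([ 25.6, -25.8]), array([24.4, 31.3])]
0.2 [-0.0076  0.0043  0.    ] turn -0.0
0.4 [-0.0212  0.0089  0.    ] turn -0.127
0.6 [-0.0336  0.0161  0.    ] turn -0.255
0.8 [-0.0443  0.0256  0.    ] turn -0.382
1 [-0.0529  0.0371  0.    ] turn -0.509
1.2 [-0.059  0.05   0.   ] turn -0.637
1.4 [-0.0625  0.0639  0.    ] turn -0.764
1.5 [-0.0631  0.071   0.    ] turn -0.828
1.6 [-0.0631  0.0782  0.    ] turn -0.891
1.7 [-0.0623  0.0853  0.    ] turn -0.955
1.8 [-0.0609  0.0923  0.    ] turn -1.019
1.9 [-0.0587  0.0991  0.    ] turn -1.082
2.0 [-0.0559  0.1057  0.    ] turn -1.146
2.1 [-0.0524  0.112   0.    ] turn -1.21
```

>>> {"op": "arm_command", "data": {
  "deltas": [0,0,0,0,0,-0.02,0,0,0,0,0,0,-0.045,0,0,0,0,0,0,-0.062,0,0,0,0,0,0,-0.071,0,0,0,0,0,0,-0.071,0,0,0,0,0,0,-0.071,0]
}}

```text
clock: 7.85
position: [0.5419, 0.0057, 0.1872]
ee_rot: [0.693, 3.064, 0.0]
force: [-0.1, 0.4, -0.2]
width: 0.005
gripper_force: 0.0
```

>>> {"op": "arm_command", "data": {
  "deltas": [0,0,0,-0.0076,0.0043,0,0,0,0,-0.064,-0.0145,0.0065,0,0,0,0,-0.127,-0.0212,0.0089,0,0,0,0,-0.19,-0.0275,0.0124,0,0,0,0,-0.255,-0.0336,0.0161,0,0,0,0,-0.318,-0.039,0.0207,0,0,0,0,-0.382,-0.0443,0.0256,0,0,0,0,-0.445,-0.0488,0.0312,0,0,0,0,-0.509,-0.0529,0.0371,0,0,0,0,-0.573,-0.0561,0.0435,0,0,0,0,-0.637,-0.059,0.05,0,0,0,0,-0.7,-0.061,0.057,0,0,0,0,-0.764,-0.0625,0.0639,0,0,0,0,-0.828,-0.0631,0.071,0,0,0,0,-0.828,-0.0631,0.071,0,0,0,0,-0.828,-0.0631,0.071,0,0]
}}

```text
clock: 9.45
position: [0.4782, 0.0767, 0.1872]
ee_rot: [-2.404, -2.023, -0.002]
force: [0.5, 0.4, 0.2]
width: 0.005
gripper_force: 0.0
```

```bash
python3 - <<'E'
from h import *
for n in("side","top"):
    im=optics.get_image(n); cv2.imwrite(f"pics/{n}6.png",im)
    hsv=cv2.cvtColor(im,cv2.COLOR_BGR2HSV); m=cv2.inRange(hsv,(0,150,90),(6,255,255))|cv2.inRange(hsv,(174,150,90),(180,255,255))
    k,l,st,c=cv2.connectedComponentsWithStats(m)
    for i in range(1,k):
        w=(onz(n,c[i],.193)[:2]-f["t"])@f["R"]*1e3
        if st[i,4]>8 and abs(w).max()<150: print(n,st[i,4],w.round(1),np.arctan2(-(w[0]+3.2),-w[1]).round(2))
cv2.imwrite("pics/s6.png",cv2.resize(cv2.imread("pics/side6.png")[165:285,235:365],None,fx=4.6,fy=4.6,interpolation=cv2.INTER_CUBIC))
E
```

```text
side 63 [-110.3    2.9] 1.6
top 298 [-60.7 145.6] 2.77
```

View pics/s6.png

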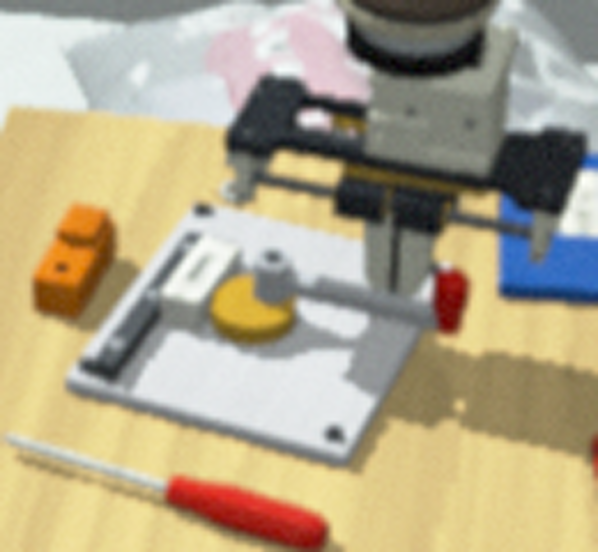

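The side view shows the lever at about 1.55 rad, with the fingers flat behind the bar at (400,270), short of the knob at (450,298). The block has not moved. I'll keep pushing and watch the force.

>>> {"op": "arm_command", "data": {
  "deltas": [0,0,-0.032,0,0.0036,0,0,0,0,-0.064,0,0.0072,0,0,0,0,-0.095,0.0004,0.0107,0,0,0,0,-0.127,0.0008,0.0143,0,0,0,0,-0.127,0.0008,0.0143,0,0]
}}

```text
clock: 10.05
position: [0.479, 0.0899, 0.1868]
ee_rot: [2.596, 1.768, -0.001]
force: [-0.4, -2.9, 3.1]
width: 0.004
gripper_force: 1.5
```

>>> {"op": "arm_command", "data": {
  "deltas": [0,0,-0.016,0.0003,0.0018,0,0,0,0,-0.032,0.0007,0.0035,0,0,0,0,-0.032,0.0007,0.0035,0,0]
}}

```text
clock: 10.35
position: [0.4793, 0.0929, 0.1867]
ee_rot: [2.64, 1.702, -0.002]
force: [-2.5, -5.2, 2.9]
width: 0.005
gripper_force: 3.0
```

>>> {"op": "arm_command", "data": {
  "deltas": [0,0,-0.016,0.0003,0.0018,0,0,0,0,-0.032,0.0007,0.0035,0,0,0,0,-0.032,0.0007,0.0035,0,0]
}}

```text
clock: 10.65
position: [0.4796, 0.0953, 0.1867]
ee_rot: [2.682, 1.634, -0.005]
force: [-3.8, -7.8, 7.3]
width: 0.008
gripper_force: 5.1
```

>>> {"op": "arm_command", "data": {
  "deltas": [0,0,-0.016,0.0004,0.0017,0.001,0,0,0,-0.032,0.001,0.0034,0.001,0,0,0,-0.032,0.001,0.0034,0.001,0]
}}

```text
clock: 10.95
position: [0.4797, 0.0972, 0.1868]
ee_rot: [2.722, 1.564, -0.009]
force: [-4.0, -13.3, -0.0]
width: 0.005
gripper_force: 6.8
```

>>> {"op": "arm_command", "data": {
  "deltas": [0,0,-0.016,0.0005,0.0017,0,0,0,0,-0.032,0.0011,0.0034,0,0,0,0,-0.032,0.0011,0.0034,0,0]
}}

```text
clock: 11.25
position: [0.48, 0.0995, 0.1867]
ee_rot: [2.761, 1.494, -0.012]
force: [-8.0, -17.7, 5.0]
width: 0.002
gripper_force: 9.5
```

About 19 N is on the lever, well past the locking force. I'll back straight off, lift and move clear.

>>> {"op": "arm_command", "data": {
  "deltas": [0,0,0,-0.005,-0.0085,0,0,0,0,0,-0.013,-0.021,0,0,0,0,0,-0.021,-0.034,0,0,0,0,0,-0.021,-0.034,0.02,0,0,0,0,-0.021,-0.034,0.05,0,0,0,0,-0.021,-0.034,0.08,0,0,0,0,-0.021,-0.034,0.1,0,0,0,0,-0.021,-0.06,0.12,0,0,0,0,-0.021,-0.1,0.12,0,0,0,0,-0.021,-0.14,0.12,0,0,0,0,-0.021,-0.17,0.12,0,0,0,0,-0.021,-0.18,0.12,0,0,0,0,-0.021,-0.18,0.12,0,0,0,0,-0.021,-0.18,0.12,0]
}}

```text
clock: 12.65
position: [0.4615, -0.0745, 0.3076]
ee_rot: [-2.76, -1.5, -0.0]
force: [0.7, 1.3, 0.6]
width: 0.0
gripper_force: 0.0
```

```bash
python3 - <<'E'
from h import *
t=optics.get_image("top"); s=optics.get_image("side")
a=cv2.resize(t[165:275,175:285],(440,440),interpolation=cv2.INTER_CUBIC);b=cv2.resize(s[185:275,235:325],(360,360),interpolation=cv2.INTER_CUBIC)
b=cv2.copyMakeBorder(b,0,80,0,0,cv2.BORDER_CONSTANT); cv2.imwrite("pics/f.png",np.hstack([a,b]))
for n,im in(("top",t),("side",s)):
    hsv=cv2.cvtColor(im,cv2.COLOR_BGR2HSV); m=cv2.inRange(hsv,(0,150,90),(6,255,255))|cv2.inRange(hsv,(174,150,90),(180,255,255))
    k,l,st,c=cv2.connectedComponentsWithStats(m)
    for i in range(1,k):
        w=(onz(n,c[i],.193)[:2]-f["t"])@f["R"]*1e3
        if st[i,4]>8 and abs(w).max()<150: print(n,st[i,4],w.round(1),np.arctan2(-(w[0]+3.2),-w[1]).round(2))
print(sensors.observe()["force"])
E
```

```text
top 331 [-57.2 144.5] 2.78
top 69 [-104.   29.] 1.85
side 69 [-106.7   31.7] 1.87
[-0.1201659  -0.58953727  0.82315408]
```

View pics/f.png

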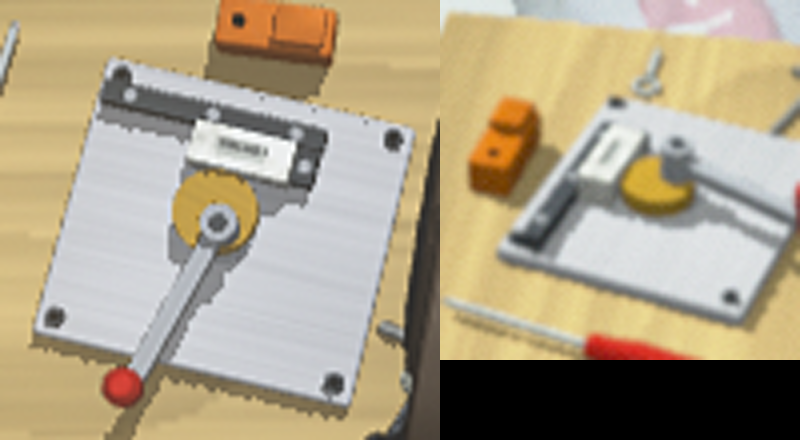

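The final view shows the block against the fence and the stop, at (245,150) in the left half. The cam at (215,210) bears on it and the lever is at about 1.86 rad. The bystanders are where they were, except the hex key, which the arm partly hides here. Nothing moved it, since the fingers stayed above it. I'll hand the job in.

```bash
python3 -c "
from cell import arm; print(arm.sign_off())"
```

```text
the job is handed in; nothing more can be done
None
```

The job is handed in at about 13 s: the block was pushed against the end stop first, then the lever was pushed to about 1.86 rad with about 19 N, leaving the cam holding the block tight to the fence, and the arm moved clear.

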